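# Count to the third bay by touch and load the heatsink module

### The arm

A 6-joint arm with a two-finger parallel gripper is mounted at the origin on the work surface. World frame = base frame: x ahead of the robot, y to its left, z up, the work surface at z = 0. Lengths are in m, angles in rad, forces in N, time in s.
With the tool pointing down it reaches from about 0.375 to 0.975 m from the base axis. Payload 3.8 kg.
Tool frame: the origin (TCP) lies between the finger pads; the fingertips stand 25 mm ahead of it and the grasp point (between the pads) lies 6 mm ahead of it; z points along the fingers, y is the line along which they close (so a half turn about z gives the same grasp; the last joint's range is limited). The gripper opens to 85 mm and grips with 20 to 120 N. Pads are 22 mm wide; open, the fingers measure 114 mm over their backs; the gripper's body (76 mm by 85 mm) begins 54 mm behind the grasp point. The pads swing forward as they close: fully open they stand 13 mm farther back than shut.
Start: joints at [-1.246, 0.264, 1.604, -0, 1.274, -0.037], TCP at [0.239, -0.631, 0.256] pointing down, gripper open.
Joint ranges: [-2.63, 2.63], [-0.94, 2.18], [0.31, 2.57], [-1.31, 4.45], [0, 2.66], [-2.55, 2.55]. Speed limits (rad/s): [2.57, 2.57, 3.14, 3.14, 3.14, 3.14].

### API

Orientations are given as a rotation vector (axis times angle).
In Python, from plant import ctrl gives the robot as it stands.
- The arm moves only by the tool drive_tool, never from a script. Its argument "commands" is a list of rows, each a list of 5 numbers: the finger opening in mm, from 0 to 85.4, then the shift along the world's x, y, z in mm, then the turn about the world's z in rad. A call has 1 to 12 rows; each row shifts and turns the commanded pose from where the row before left it; what a row does not reach is not made up. A row lasts 1/10 s, in which the tool goes at most 50 mm and 8.59 degrees, less where a joint would pass 70% of its speed; a pose out of reach is approached as far as the arm can. A call is refused whole if a number of a shift passes 50 or a number of a turn 0.15, either way. A call with a gripper value outside its range is refused whole. The fingers move at their own pace and stop on an object; "grip_force" is the grip in N (left out, the last holds). Time passes only in rows, so rows that do not move let the fingers close. It gives the time, the measured TCP pose, the force, the opening and the grip force at its end, in the units of the state.
- ctrl.state(): the state, without advancing time (a new reading comes with each control period).
- ctrl.grab_frame(name): name is "scene" or "top" or "wrist"; returns a dict with "pixels" (480x640x3 uint8, blue, green, red), "fx", "fy", "cx", "cy" (pixels), "extrinsics" (4x4, takes a point from camera to world coordinates). Camera axes: x right, y up, looking along -z (the intrinsics and any distortion apply to the point x, -y, -z); pixel columns grow to the right and rows downward; lengths in m; the calibration is good to about 2 mm. A picture is of the moment at which its call begins. There is no depth.
- ctrl.sign_off(): hands the job in; it is judged then, once.
The state is a dict: "clock": time; "joint_positions": joint angles; "dq": joint speeds; "tau": joint torques, N m; "ee_pos": TCP position; "ee_rot": TCP orientation; "wrist_force": force on the tool from outside, world axes, zero at the start; "wrist_torque": the same for the moment, N m; "finger_gap": finger opening in m; "finger_force": force on a finger pad.
Only numpy, scipy, OpenCV 4.12 (cv2) and the standard library are available. Lean on these libraries where they do the work, as an engineer would, in place of code of your own. Each camera call takes 0.05 s, during which the arm holds its last target. There are 200 camera calls.

### The job

With the fingers shut, run a fingertip along the sprung steel rail on top of the module rack, from the end where the tall post stands, keeping it on the rail past the first and second gaps to the third (count every gap, filled or empty). Then push the loose finned heatsink module along the loading track until it faces that third gap, and push it straight in until it meets the back stop. Only push it, never lift or tip it or put it into another gap; leave everything else in its place, and finish clear of everything.

Things in the scene. Friction and masses are not known exactly. Their poses are not given: they have to be found in the camera images.
- rack: Fixed grey plastic rack, 170 x 300 mm. Origin: on the bench, mid-length, at the divider noses. x points from the open loading side to the back, y along the rack, z up. Floor plate 6 mm thick. Seven dividers 8 mm thick, tops 50 mm above the bench, at y = -144 to 144 mm every 48 mm, from pointed noses at x = 0 to x = 70 mm. Six gaps 40 mm wide between them, at y = -120, -72, -24, 24, 72, 120 mm.
- track_mid (a point): Middle of the loading track, on its floor, at rack x = -43, y = 0, 6 mm above the bench. The track runs along y in front of the noses, from x = 0 to x = -86 mm, where a lip 6 mm thick stands, top 14 mm above the bench. Its two ends are open. Sliding the module on this floor takes 2 to 9 N.
- back_stop (a point): Top of the front face of the back stop that closes all gaps at the back: rack x = 70, y = 0, 44 mm above the bench.
- tall_post: Fixed cream tube with black cap, 31 mm across, 85 mm high, at one end of the rack; origin at its foot, on its axis, in line with the rail (rack x = 30 mm, y = +166 or -166 mm). Gaps are counted from it: one, two, three are centred 46, 94, 142 mm from the axis (third: rack y = 24 mm if the post is at +y, else -24 mm). A black foot only 26 mm high stands at the other end.
- rail_top (a point): Middle of the top face of the rail: a flat steel bar 16 mm wide (along rack x), 296 mm long (along rack y), 8 mm thick, at rack x = 30 mm, bridging the dividers with its top 66 mm above the bench at rest.
- rail (a joint): How far the rail is pressed down, m: 0 at rest, 0.006 at its stop. It springs back; it begins to move at about 2 N and meets its stop at about 8 N.
- module_center (a point): Centre (26 mm above the bench) of the loose module to load: plain aluminium heatsink, five fins along its top, 80 mm long (x), 34 mm wide (y), 40 mm high, about 0.25 kg. It stands in the loading track near one end, its x along rack x, with 3 mm play to lip and noses. Against the back stop its centre is at rack x = 30 mm and its rear face stands 10 mm out of the noses.
- capacitor_center (a point): Centre of a loose round aluminium capacitor, 32 mm diameter, 48 mm high, standing in the loading track near the other end. Leave alone.
- seated_finned_center (a point): Centre of a shorter finned module, 66 x 34 x 40 mm, already seated in the second gap from one end. Leave alone.
- seated_brick_center (a point): Centre of a black plastic module 66 x 34 x 30 mm with brass studs, already seated in the second gap from the other end; neither seated module stands out into the track. Leave alone.
- screwdriver: Screwdriver lying on the bench to the right of the rack. Leave alone.
- bottle: Clear bottle, 62 mm diameter, 200 mm high, at the left. Leave alone.
- tape: Tape roll, 90 mm diameter, 24 mm high, lying at the left. Leave alone.
- carton: Small cardboard box 100 x 80 x 60 mm at the right. Leave alone.
Mind the look-alikes: they are no part of the job. Leave any green or purple look-alike of the part that bears module_center alone.

How it is judged:
On the way, in this order (a step that is already met when the one before it is completed fails the run):
1. fingertip on the rail over the first gap (contact force between the fingers and rail above 0.3 N and horizontal distance between the grasp point and tall_post between 0.028 and 0.058 m), for 0.04 s.
2. fingertip still on the rail at the divider after the first gap (contact force between the fingers and rail above 0.3 N and horizontal distance between the grasp point and tall_post between 0.0595 and 0.081 m), for 0.02 s.
3. fingertip on the rail over the second gap (contact force between the fingers and rail above 0.3 N and horizontal distance between the grasp point and tall_post between 0.0825 and 0.105 m), for 0.04 s.
4. fingertip still on the rail at the divider after the second gap (contact force between the fingers and rail above 0.3 N and horizontal distance between the grasp point and tall_post between 0.1065 and 0.128 m), for 0.02 s.
5. fingertip on the rail over the third gap (contact force between the fingers and rail above 0.3 N and horizontal distance between the grasp point and tall_post between 0.1295 and 0.161 m), for 0.04 s.
6. the module is in the third gap, against the back stop (horizontal distance between module_center and tall_post between 0.133 and 0.151 m and x of module_center in the frame of rack between 0.024 and 0.036 m and height (world z) of module_center below 0.032 m and angle between module_center's own z axis and vertical below 0.1 rad and angle between the x axis of module_center and the x axis of rack, either way round below 0.2 rad), for 0.2 s.
At the end, for the whole second after the job is handed in: The module stands on the rack floor in the third gap from the tall post, against the back stop within 6 mm, upright and at rest; the rail is up again; the capacitor has moved less than 20 mm and the two seated modules less than 12 mm (all of step 6 and linear speed of module below 0.01 m/s and value of joint rail below 0.002 m and distance of capacitor_center from where it was at the start of the episode below 0.02 m and distance of each of seated_finned_center, seated_brick_center from where it was at the start of the episode below 0.012 m); the robot touches nothing.
It fails at once if the module is lifted or tipped (height (world z) of module_center above 0.038 m or angle between module_center's own z axis and vertical above 0.35 rad).
It fails at once if the module is pushed into a gap other than the third (x of module_center in the frame of rack above -0.018 m and (horizontal distance between module_center and tall_post below 0.122 m or horizontal distance between module_center and tall_post above 0.172 m)).
It fails at once if a seated module is disturbed (distance of any of seated_finned_center, seated_brick_center from where it was at the start of the episode above 0.012 m).
It fails at once if the capacitor is disturbed (distance of capacitor_center from where it was at the start of the episode above 0.02 m).
It fails at once if something else on the bench is disturbed (distance of any of screwdriver, bottle, tape, carton from where it was at the start of the episode above 0.03 m).
It also fails if it takes over 58 s, if anything falls off the work surface, if the arm or the gripper's body presses on something with over 40 N, if the wrist force passes 120 N, or if a joint passes its speed limit or range.

## Working session

There is one attempt and no reset: what is moved stays moved. The work goes in short steps, Python scripts to look and compute and a tool call to move; the robot and the scene stay as the last step left them, time stands still between calls to the robot, and variables do not carry over. Pictures are saved under pics/ and viewed, at most 10 in all, crops included, and the job is handed in when it is done.

Besides the shell and the picture viewer there is one more tool, called as a command line: name --pt "numbers of a row" for each row, then --argument value for the rest. drive_tool: Moves the arm, as the interface text tells. Its arguments: {"type":"object","properties":{"commands":{"type":"array","items":{"type":"array","items":{"type":"number"}}},"grip_force":{"type":"number"}},"required":["commands"]}

```bash
mkdir -p pics; cat > h.py <<'E'
import numpy as np,cv2
from plant import ctrl
def grab(n,f):
    d=ctrl.grab_frame(n); cv2.imwrite('pics/'+f+'.png',d['pixels']); np.savez('pics/'+f+'.npz',**{k:d[k] for k in d}); return d
def px2w(f,u,v,z):
    d=np.load('pics/'+f+'.npz'); E=d['extrinsics']
    r=E[:3,:3]@np.array([(u-d['cx'])/d['fx'],-(v-d['cy'])/d['fy'],-1]); o=E[:3,3]
    return o+r*(z-o[2])/r[2]
def w2px(f,p):
    d=np.load('pics/'+f+'.npz'); E=d['extrinsics']; q=E[:3,:3].T@(np.array(p)-E[:3,3])
    return np.array([d['cx']+d['fx']*q[0]/-q[2],d['cy']-d['fy']*q[1]/-q[2]])
E
python3 - <<'E'
from h import *
for n in('top','scene'):
    d=grab(n,n+'0'); print(n,{k:d[k] for k in d if k!='pixels'})
E
```

```text
top {'fx': 586.5832538782928, 'fy': 586.5832538782928, 'cx': 324.9361480181036, 'cy': 236.2920874416755, 'extrinsics': array([[ 0.00469739,  0.97949879, -0.20139526,  0.31771069],
       [-0.99998519,  0.00515465,  0.00174607,  0.03960279],
       [ 0.00274839,  0.20138408,  0.9795085 ,  1.27968528],
       [ 0.        ,  0.        ,  0.        ,  1.        ]])}
scene {'fx': 583.3519627970185, 'fy': 583.3519627970185, 'cx': 306.2547031083977, 'cy': 244.61813895621196, 'extrinsics': array([[ 0.4648785 , -0.68460115,  0.56143499,  1.36932853],
       [ 0.88537181,  0.36101718, -0.29288795, -0.37075052],
       [-0.00217625,  0.63323603,  0.77395568,  1.15992775],
       [ 0.        ,  0.        ,  0.        ,  1.        ]])}
```

View pics/top0.png

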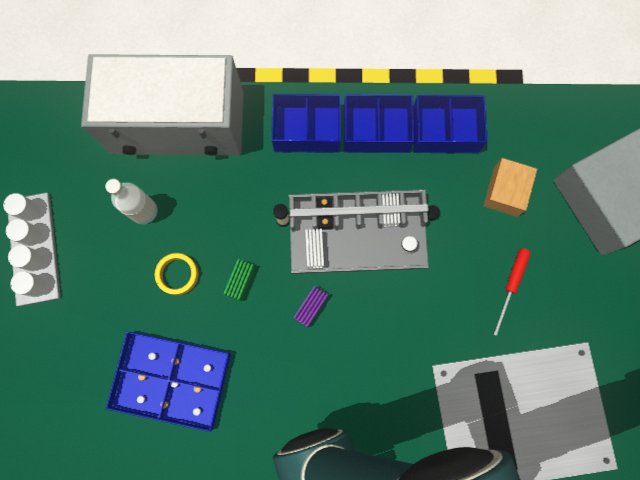

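View pics/scene0.png

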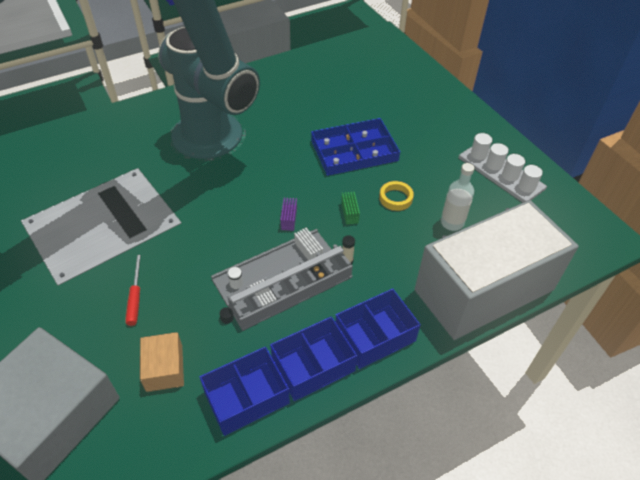

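The top view shows the tall post (cream with black cap) at the left end of the rail (281,214) and the low foot at (433,213). There are three finned candidates besides the seated one: green (240,280), purple (312,306), and plain aluminium in the track (315,248). The aluminium one fits. The capacitor is at (410,244), the seated finned module at (391,208) and the brick at (324,212). I'll confirm this in one crop.

```bash
python3 - <<'E'
from h import *
im=cv2.imread('pics/top0.png')[180:285,265:445]
cv2.imwrite('pics/c1.png',cv2.resize(im,None,fx=4.4,fy=4.4,interpolation=cv2.INTER_CUBIC))
E
```

```text
(no output)
```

View pics/c1.png

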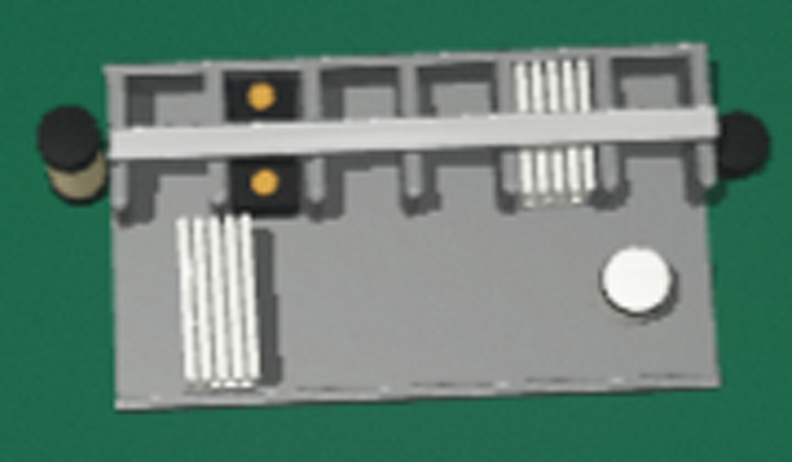

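The crop confirms the plain aluminium five-fin module at crop (218,300), with its top corners readable. The post cap is at (69,137). The rail ends are at (109,144) and (718,121).

```bash
cat > pose.py <<'E'
from h import *
from scipy.optimize import least_squares
W=lambda c,z:px2w('top0',265+(c[0]+.5)/4.4-.5,180+(c[1]+.5)/4.4-.5,z)
P=[((108,130),38,148,66),((110,158),22,148,66),((716,107),38,-148,66),((720,136),22,-148,66),((69,137),30,166,85),((105,66),78,150,44),((706,43),78,-150,44),((116,408),-92,150,10),((720,385),-92,-150,10)]
w=np.array([W(c,z/1e3)[:2] for c,x,y,z in P]); r=np.array([[x,y] for c,x,y,z in P])/1e3
R=lambda t:np.array([[np.cos(t),-np.sin(t)],[np.sin(t),np.cos(t)]])
s=least_squares(lambda p:(r@R(p[2]).T+p[:2]-w).ravel(),[.5,0,0],loss='soft_l1',f_scale=.002)
p=s.x
def r2w(x,y): return R(p[2])@np.array([x,y])/1e3+p[:2]
def w2r(q): return R(p[2]).T@(np.array(q)[:2]-p[:2])*1e3
E
python3 - <<'E'
from pose import *
print(p,np.degrees(p[2])); print(np.round(1e3*(r@R(p[2]).T+p[:2]-w),1))
for c in[(177,218),(250,213),(260,383),(185,388)]: print('mod',w2r(W(c,.046)))
print('cap',w2r(W((637,281),.054)))
for x,y in[(30,166),(30,136),(30,24),(30,0)]: print(x,y,r2w(x,y))
s=ctrl.state();print({k:np.round(s[k],3) for k in('clock','ee_pos','ee_rot','wrist_force','finger_gap')})
E
```

```text
[ 0.59510702 -0.03538265  0.0436423 ] 2.5005198697085524
[[ 0.7  0.1]
 [-1.3  0.6]
 [ 0.5 -0.5]
 [-1.   0.3]
 [ 0.3  0.4]
 [ 2.3  0.5]
 [ 1.9 -0.7]
 [-1.4 -0.6]
 [-1.4 -0.3]]
mod [ -3.22049829 116.36264995]
mod [-2.0867383  80.58550308]
mod [-86.25716341  78.9318656 ]
mod [-87.29880846 115.19546509]
cap [ -44.68618528 -105.19464628]
30 166 [0.61783613 0.13176814]
30 136 [0.61914498 0.10179671]
30 24 [ 0.62403137 -0.01009665]
30 0 [ 0.62507845 -0.03407379]
{'clock': np.float64(0.1), 'ee_pos': array([ 0.239, -0.631,  0.255]), 'ee_rot': array([-3.088, -0.565,  0.   ]), 'wrist_force': array([-0.183,  0.069,  1.08 ]), 'finger_gap': np.float64(0.086)}
```

The rack fit is good to about 1–2 mm. The post is at +y and the third gap at rack y = 24. The module is at rack (-44, 98), which matches the description. Next I shut the fingers and go above the rail near the post, turning the tool to line up with the rack.

drive_tool --pt "0 19 36 0 -0.027" --pt "0 19 36 0 -0.027" --pt "0 19 36 0 -0.027" --pt "0 19 36 0 -0.027" --pt "0 19 36 0 -0.027" --pt "0 19 36 0 -0.027" --pt "0 19 36 0 -0.027" --pt "0 19 36 0 -0.027" --pt "0 19 36 0 -0.027" --pt "0 19 36 0 -0.027" --pt "0 19 36 0 -0.027" --pt "0 19 36 0 -0.022" --grip_force 30

```text
clock: 1.3
ee_pos: [0.4671, -0.1976, 0.2559]
ee_rot: [-3.141, -0.065, 0.001]
wrist_force: [0.8, -0.2, 0.3]
finger_gap: -0.0001
finger_force: 0.0
```

drive_tool --pt "0 17 32 0 0" --pt "0 17 32 0 0" --pt "0 17 32 0 0" --pt "0 17 32 0 0" --pt "0 17 32 0 0" --pt "0 17 32 0 0" --pt "0 17 32 0 0" --pt "0 17 32 0 0" --pt "0 17 31 0 0" --pt "0 0 0 -30 0" --pt "0 0 0 -30 0" --pt "0 0 0 0 0"

```text
clock: 2.5
ee_pos: [0.6161, 0.0878, 0.1904]
ee_rot: [3.14, 0.068, -0.017]
wrist_force: [-1.8, -0.4, -0.6]
finger_gap: 0.0
finger_force: 0.0
```

drive_tool --pt "0 0 0 -30 0" --pt "0 0 0 -30 0" --pt "0 0 0 -25 0" --pt "0 0 0 0 0" --pt "0 0 0 0 0"

```text
clock: 3.0
ee_pos: [0.6202, 0.0875, 0.1121]
ee_rot: [3.141, 0.067, -0.0]
wrist_force: [-0.3, -0.6, 1.3]
finger_gap: 0.0
finger_force: 0.0
```

```bash
python3 - <<'E'
from pose import *
s=ctrl.state();print({k:np.round(s[k],4) for k in('clock','ee_pos','ee_rot','wrist_force','dq')},w2r(s['ee_pos']))
d=grab('wrist','w1');d=grab('scene','s1')
im=cv2.imread('pics/s1.png')[160:340,190:390]
cv2.imwrite('pics/s1c.png',cv2.resize(im,None,fx=3.3,fy=3.3,interpolation=cv2.INTER_CUBIC))
E
```

```text
{'clock': np.float64(3.0), 'ee_pos': array([0.6202, 0.0875, 0.1121]), 'ee_rot': array([ 3.1409e+00,  6.6600e-02, -1.0000e-04]), 'wrist_force': array([-0.3015, -0.572 ,  1.3181]), 'dq': array([ 0.0017, -0.0241, -0.0324,  0.0013, -0.0077,  0.0016])} [ 30.38443387 121.65293097]
```

View pics/s1c.png

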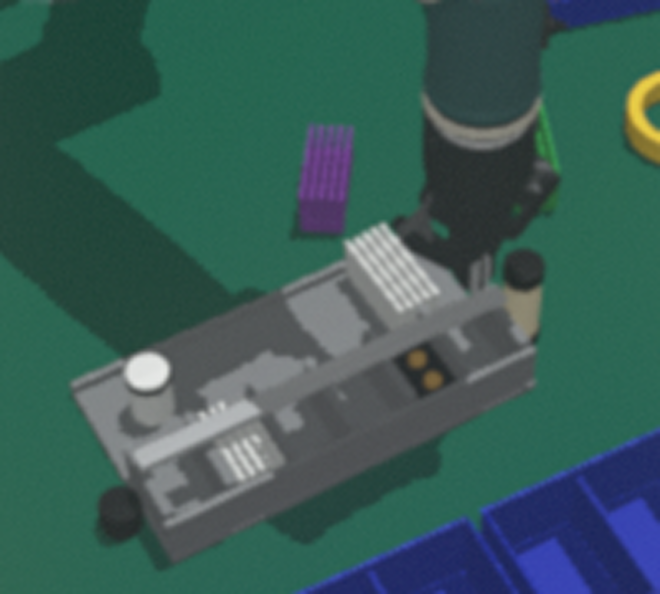

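The scene view shows the shut fingers at crop (480,275), just above the rail's post end and clear of the post at (523,270). I'll press down gently.

drive_tool --pt "0 0 0 -14 0" --pt "0 0 0 -6 0" --pt "0 0 0 -3 0" --pt "0 0 0 0 0" --pt "0 0 0 0 0"

```text
clock: 3.6
ee_pos: [0.62, 0.0877, 0.0887]
ee_rot: [3.141, 0.067, -0.0]
wrist_force: [0.2, -1.1, 4.4]
finger_gap: 0.0
finger_force: 2.0
```

drive_tool --pt "0 0 0 -1 0" --pt "0 0.3 -7 0 0" --pt "0 0.3 -7 0 0" --pt "0 0.3 -7 0 0" --pt "0 0.3 -7 0 0" --pt "0 0.3 -7 0 0" --pt "0 0.3 -7 0 0" --pt "0 0.3 -7 0 0"

```text
clock: 4.4
ee_pos: [0.6223, 0.0381, 0.0875]
ee_rot: [-3.14, -0.066, -0.001]
wrist_force: [-0.3, 3.9, 5.0]
finger_gap: 0.0001
finger_force: 2.6
```

drive_tool --pt "0 0.3 -7 0 0" --pt "0 0.3 -7 0 0" --pt "0 0.3 -7 0 0" --pt "0 0.3 -7 0 0" --pt "0 0.3 -7 0 0" --pt "0 0.3 -7 0 0" --pt "0 0.3 -7 0 0" --pt "0 0 0 0 0" --pt "0 0 0 0 0"

```text
clock: 5.3
ee_pos: [0.6243, -0.0119, 0.0875]
ee_rot: [3.14, 0.066, 0.001]
wrist_force: [0.6, -0.5, 4.4]
finger_gap: 0.0001
finger_force: 2.7
```

The finger force held throughout, and the finger is now over gap 3. Next I lift and move beyond the module's post-side end.

drive_tool --pt "0 0 0 30 0" --pt "0 0 0 30 0" --pt "0 -20 29 0 0" --pt "0 -20 29 0 0" --pt "0 -20 29 0 0" --pt "0 -19 29 0 0" --pt "0 0 0 -20 0" --pt "0 0 0 -20 0" --pt "0 0 0 0 0"

```text
clock: 6.2
ee_pos: [0.5416, 0.1044, 0.1033]
ee_rot: [3.139, 0.068, -0.012]
wrist_force: [-0.3, 0.2, -0.8]
finger_gap: 0.0003
finger_force: 0.0
```

```bash
python3 - <<'E'
from pose import *
s=ctrl.state();print(s['ee_pos'],w2r(s['ee_pos']),s['wrist_force'])
grab('scene','s2')
im=cv2.imread('pics/s2.png')[160:340,190:390]
cv2.imwrite('pics/s2c.png',cv2.resize(im,None,fx=3.3,fy=3.3,interpolation=cv2.INTER_CUBIC))
E
```

```text
[0.54156401 0.10443194 0.10334695] [-47.39213191 142.01745857] [-0.32237029  0.16133104 -0.77019718]
```

View pics/s2c.png

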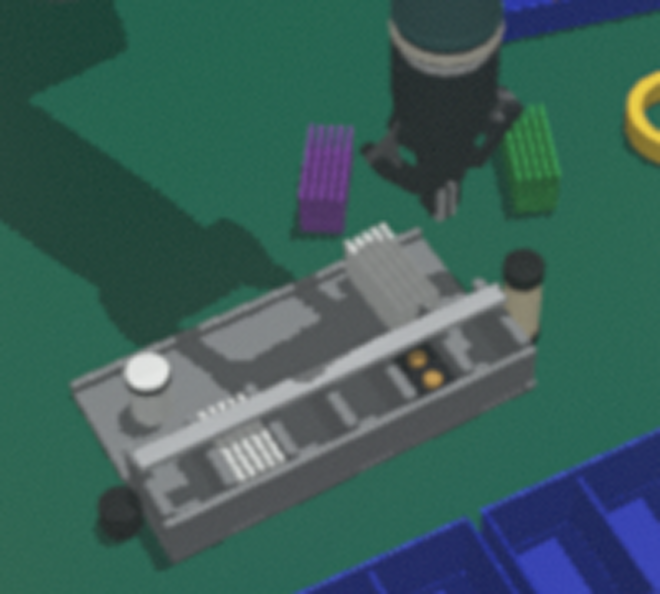

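The finger (445,205) is beyond the module's outer end at (395,265), and clear of the green part. Now I lower it and push along the track.

drive_tool --pt "0 0 0 -20 0" --pt "0 0 0 -20 0" --pt "0 0 0 -15 0" --pt "0 0 0 -4 0" --pt "0 0 0 0 0" --pt "0 0 0 0 0"

```text
clock: 6.85
ee_pos: [0.5459, 0.1056, 0.0491]
ee_rot: [-3.141, -0.067, -0.002]
wrist_force: [-0.9, 1.1, 0.4]
finger_gap: -0.0001
finger_force: 0.0
```

drive_tool --pt "0 0.2 -4 0 0" --pt "0 0.2 -4 0 0" --pt "0 0.2 -4 0 0" --pt "0 0.2 -4 0 0" --pt "0 0.2 -4 0 0" --pt "0 0.2 -4 0 0" --pt "0 0.2 -4 0 0" --pt "0 0.2 -4 0 0" --pt "0 0.2 -4 0 0" --pt "0 0.2 -4 0 0" --pt "0 0.2 -4 0 0" --pt "0 0.2 -4 0 0"

```text
clock: 8.05
ee_pos: [0.5475, 0.0574, 0.0483]
ee_rot: [-3.141, -0.067, 0.0]
wrist_force: [0.2, 2.8, 2.3]
finger_gap: 0.0003
finger_force: 1.5
```

drive_tool --pt "0 0.2 -4 0 0" --pt "0 0.2 -4 0 0" --pt "0 0.2 -4 0 0" --pt "0 0.2 -4 0 0" --pt "0 0.2 -4 0 0" --pt "0 0 0 0 0" --pt "0 0 0 0 0"

```text
clock: 8.75
ee_pos: [0.5481, 0.0371, 0.0478]
ee_rot: [3.14, 0.067, -0.002]
wrist_force: [0.1, 1.2, 0.0]
finger_gap: -0.0005
finger_force: 0.0
```

```bash
python3 - <<'E'
from pose import *
s=ctrl.state();print(s['ee_pos'],w2r(s['ee_pos']),s['wrist_force'])
grab('top','t3')
im=cv2.imread('pics/t3.png')[180:285,265:445]
cv2.imwrite('pics/t3c.png',cv2.resize(im,None,fx=4.4,fy=4.4,interpolation=cv2.INTER_CUBIC))
E
```

```text
[0.54805873 0.03711654 0.0478382 ] [-43.84045784  74.48279564] [0.05154351 1.22483545 0.0459372 ]
```

View pics/t3c.png

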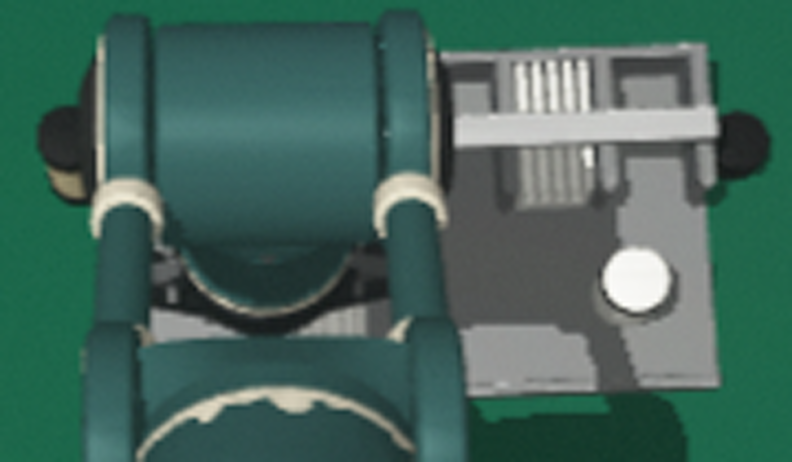

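The top view is mostly blocked by the wrist. The module's fins show at (345,322), with their right edge near (367,325). I'll measure that and check against the scene view.

```bash
python3 - <<'E'
from pose import *
print(w2r(W((367,325),.046)))
grab('scene','s3')
im=cv2.imread('pics/s3.png')[210:330,230:370]
cv2.imwrite('pics/s3c.png',cv2.resize(im,None,fx=5,fy=5,interpolation=cv2.INTER_CUBIC))
E
```

```text
[-59.85436642  25.96748761]
```

View pics/s3c.png

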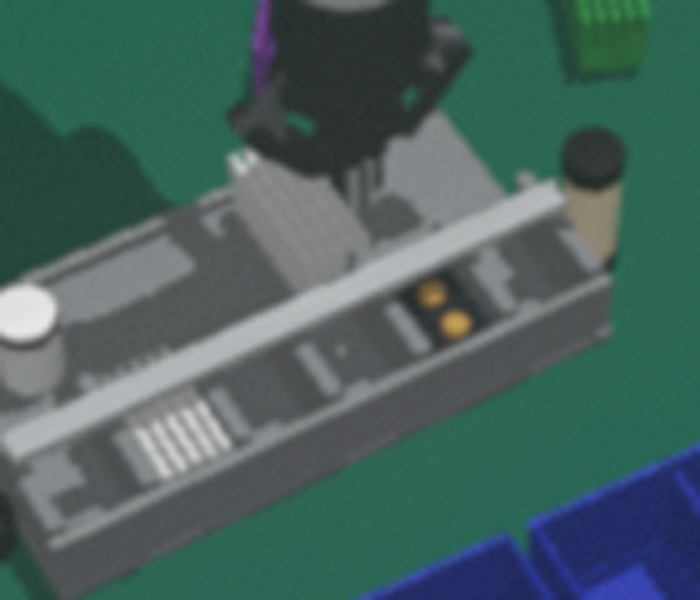

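```bash
python3 - <<'E'
from pose import *
for u,v in[(232,162),(262,220),(298,285),(365,240)]: print(w2r(px2w('s3',230+u/5,210+v/5,.046)))
for q in [(30,148),(30,-148)]: print((w2px('s3',[*r2w(*q),.066])-[230,210])*5)
E
```

```text
[-73.46148567  27.33732618]
[-33.84194292  22.55929293]
[ 9.64553532 18.36707652]
[ 2.17119683 59.69931302]
[551.69732856 181.06250189]
[ -3.06133493 437.81107652]
```

drive_tool --pt "0 0.1 -3 0 0" --pt "0 0.1 -3 0 0" --pt "0 0.1 -3 0 0" --pt "0 0.1 -3 0 0" --pt "0 0.1 -2 0 0" --pt "0 0.1 -2 0 0" --pt "0 0.1 -2 0 0" --pt "0 0 0 0 0" --pt "0 0 0 0 0"

```text
clock: 9.75
ee_pos: [0.5492, 0.0195, 0.0482]
ee_rot: [3.141, 0.067, 0.0]
wrist_force: [0.3, 0.7, -0.3]
finger_gap: -0.0002
finger_force: 0.5
```

drive_tool --pt "0 0 10 0 0" --pt "0 0 12 0 0" --pt "0 0 0 50 0" --pt "0 0 0 50 0" --pt "0 -40 20 20 0" --pt "0 -40 20 0 0" --pt "0 -40 20 0 0" --pt "0 -30 0 0 0" --pt "0 0 0 0 0"

```text
clock: 10.65
ee_pos: [0.3949, 0.1026, 0.1673]
ee_rot: [3.14, 0.072, -0.005]
wrist_force: [-0.3, 0.2, -0.0]
finger_gap: -0.0004
finger_force: 0.0
```

```bash
python3 - <<'E'
from pose import *
s=ctrl.state();print(s['ee_pos'],w2r(s['ee_pos']),s['wrist_force'])
grab('wrist','w4');grab('top','t4')
a=cv2.resize(cv2.imread('pics/t4.png')[180:285,265:445],None,fx=4.4,fy=4.4,interpolation=cv2.INTER_CUBIC)
cv2.imwrite('pics/t4c.png',a)
E
```

```text
[0.39490447 0.10260057 0.16729499] [-193.99192763  146.58636283] [-0.30278736  0.22259849 -0.02900723]
```

View pics/t4c.png

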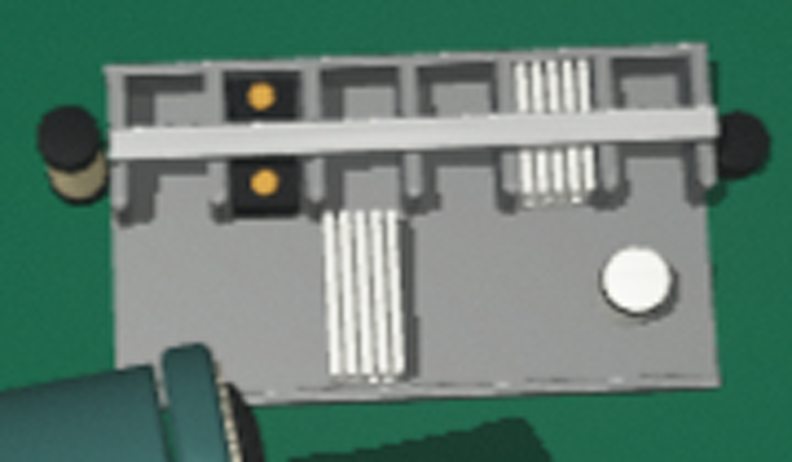

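The module now faces the third gap, with top corners at (322,212), (395,209), (405,376) and (330,380). It looks almost straight.

```bash
python3 - <<'E'
from pose import *
q=np.array([w2r(W(c,.046)) for c in[(322,212),(396,209),(405,377),(330,380)]]);print(q,q.mean(0))
print(r2w(-125,24),r2w(-24,24))
E
```

```text
[[ -2.93675371  45.35030493]
 [ -2.82289818   9.07614372]
 [-86.02933998   8.81373456]
 [-86.09677845  45.09052794]] [-44.47144258  27.08267779]
[ 0.46917896 -0.01685906] [ 0.57008279 -0.01245258]
```

About 2–3 mm high in y. I'll retrace and nudge 2 mm more so it enters cleanly.

drive_tool --pt "0 30 0 0 0" --pt "0 40 -20 0 0" --pt "0 40 -20 0 0" --pt "0 40 -20 -20 0" --pt "0 0 0 -40 0" --pt "0 0 0 -40 0" --pt "0 0 0 -20 0" --pt "0 0 0 0 0" --pt "0 0 -7 0 0" --pt "0 0 -7 0 0" --pt "0 0 -4 0 0" --pt "0 0 -2 0 0"

```text
clock: 11.95
ee_pos: [0.5505, 0.021, 0.0499]
ee_rot: [3.141, 0.066, 0.005]
wrist_force: [0.1, 0.8, 0.0]
finger_gap: 0.0003
finger_force: 0.0
```

drive_tool --pt "0 0 -2 0 0" --pt "0 0 -1 0 0" --pt "0 0 -1 0 0" --pt "0 0 0 0 0" --pt "0 0 0 0 0" --pt "0 0 0 0 0"

```text
clock: 12.55
ee_pos: [0.5493, 0.0179, 0.0483]
ee_rot: [-3.141, -0.068, -0.0]
wrist_force: [0.3, 3.2, 1.9]
finger_gap: -0.0003
finger_force: 1.3
```

drive_tool --pt "0 0 12 0 0" --pt "0 0 10 0 0" --pt "0 0 0 40 0" --pt "0 0 0 40 0" --pt "0 -25 -19 0 0" --pt "0 -25 -19 0 0" --pt "0 -25 -19 0 0" --pt "0 0 0 -30 0" --pt "0 0 0 -30 0" --pt "0 0 0 -18 0" --pt "0 0 0 0 0" --pt "0 0 0 0 0"

```text
clock: 13.75
ee_pos: [0.4739, -0.0169, 0.0501]
ee_rot: [-3.141, -0.068, 0.002]
wrist_force: [0.5, -0.0, 0.2]
finger_gap: 0.0
finger_force: 0.0
```

```bash
python3 - <<'E'
from pose import *
s=ctrl.state();print(s['ee_pos'],w2r(s['ee_pos']),s['wrist_force'])
E
```

```text
[ 0.47386039 -0.01687606  0.05010794] [-120.32376195   23.7787713 ] [ 0.52312194 -0.00523024  0.19134352]
```

drive_tool --pt "0 5 0.2 0 0" --pt "0 5 0.2 0 0" --pt "0 5 0.2 0 0" --pt "0 5 0.2 0 0" --pt "0 5 0.2 0 0" --pt "0 5 0.2 0 0" --pt "0 5 0.2 0 0" --pt "0 5 0.3 0 0" --pt "0 5 0.2 0 0"

```text
clock: 14.65
ee_pos: [0.5193, -0.0154, 0.05]
ee_rot: [-3.141, -0.067, 0.001]
wrist_force: [-1.9, -0.5, 0.8]
finger_gap: 0.0
finger_force: 0.8
```

drive_tool --pt "0 4 0.2 0 0" --pt "0 4 0.2 0 0" --pt "0 4 0.2 0 0" --pt "0 4 0.2 0 0" --pt "0 4 0.2 0 0" --pt "0 4 0.2 0 0" --pt "0 4 0.2 0 0" --pt "0 4 0.2 0 0"

```text
clock: 15.45
ee_pos: [0.5516, -0.0138, 0.0503]
ee_rot: [-3.141, -0.067, -0.0]
wrist_force: [-1.7, -1.0, -1.2]
finger_gap: 0.0002
finger_force: 0.6
```

drive_tool --pt "0 4 0.2 0 0" --pt "0 4 0.2 0 0" --pt "0 4 0.2 0 0" --pt "0 3 0.1 0 0" --pt "0 2 0.1 0 0" --pt "0 0 0 0 0"

```text
clock: 16.05
ee_pos: [0.5688, -0.013, 0.0505]
ee_rot: [3.141, 0.067, 0.001]
wrist_force: [-1.6, -0.2, 0.1]
finger_gap: -0.0001
finger_force: 0.2
```

drive_tool --pt "0 1 0 0 0" --pt "0 1 0 0 0" --pt "0 1 0 0 0" --pt "0 1 0 0 0" --pt "0 0 0 0 0"

```text
clock: 16.55
ee_pos: [0.5724, -0.013, 0.0504]
ee_rot: [3.141, 0.067, 0.001]
wrist_force: [-2.6, 0.2, 1.9]
finger_gap: -0.0001
finger_force: 1.0
```

Rack x ≈ -21.7 and no stop yet, so I continue gently.

drive_tool --pt "0 1 0 0 0" --pt "0 1 0 0 0" --pt "0 0 0 0 0" --pt "0 0 0 0 0"

```text
clock: 16.95
ee_pos: [0.5745, -0.013, 0.0503]
ee_rot: [3.141, 0.067, 0.001]
wrist_force: [-0.7, 0.0, 0.2]
finger_gap: 0.0002
finger_force: 0.7
```

drive_tool --pt "0 1 0 0 0" --pt "0 1 0 0 0" --pt "0 1 0 0 0" --pt "0 0 0 0 0"

```text
clock: 17.35
ee_pos: [0.5752, -0.013, 0.0499]
ee_rot: [-3.141, -0.067, 0.007]
wrist_force: [-7.4, 0.3, 6.2]
finger_gap: 0.0002
finger_force: 3.8
```

The force rose to 7.4 N and motion stopped, so the module is at the back stop. I'll retreat and look.

drive_tool --pt "0 -10 0 0 0" --pt "0 -20 0 0 0" --pt "0 -10 0 40 0" --pt "0 0 0 50 0" --pt "0 -40 0 40 0" --pt "0 -40 0 0 0" --pt "0 -40 0 0 0" --pt "0 -20 0 0 0" --pt "0 0 0 0 0" --pt "0 0 0 0 0"

```text
clock: 18.35
ee_pos: [0.4028, -0.0131, 0.1762]
ee_rot: [3.141, 0.067, 0.006]
wrist_force: [0.8, -0.4, -0.4]
finger_gap: 0.0001
finger_force: 0.0
```

```bash
python3 - <<'E'
from pose import *
s=ctrl.state();print(s['ee_pos'],s['wrist_force'],s['dq'])
grab('top','t5')
cv2.imwrite('pics/t5c.png',cv2.resize(cv2.imread('pics/t5.png')[180:285,265:445],None,fx=4.4,fy=4.4,interpolation=cv2.INTER_CUBIC))
for q in [(-10,41),(-10,7),(70,41),(70,7)]: print((w2px('t5',[*r2w(*q),.046])-[265,180])*4.4)
E
```

```text
[ 0.40276721 -0.01306204  0.17624729] [ 0.83903299 -0.36990794 -0.37398901] [ 0.00235659  0.03080218 -0.03146695  0.00027768  0.00254435 -0.00108808]
[329.81457297 224.06428435]
[399.26011369 221.45822829]
[322.69226714  66.23154465]
[391.26575309  63.70249408]
```

View pics/t5c.png

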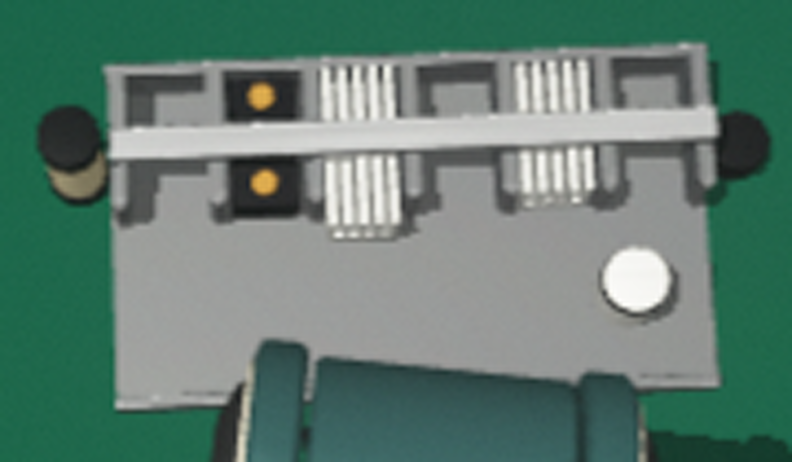

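The module's top runs from (321,66) to (401,225), which matches the prediction for fully seated. The capacitor and the seated modules have not moved, and the arm is clear. I'll sign off.

```bash
python3 -c "
from plant import ctrl
print(ctrl.sign_off())"
```

```text
the job is handed in; nothing more can be done
None
```

I ran the fingertip along the rail to the third gap and pushed the module in until it met the back stop; the last top view shows it seated, the capacitor and seated modules in place and the arm clear, and I handed the job in (no result came back).

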